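# Turn the pouch sealer's heat dial up four clicks and start it

### The job

The pouch sealer is set too cool: with a fingertip, push the pointer of its dial round clockwise (seen from above) exactly four clicks from where it stands, so that it rests in the fourth click stop, and then, with the dial left there, press the green button fully down and let it come back up. Push and press only: do not pinch the pointer, and leave the cup, the bottle and the instrument cassette where they stand.

Things in the scene. Friction and masses are not known exactly. Their poses are not given: they have to be found in the camera images.
- sealer: Fixed white pouch heat sealer, 300 (x) x 380 (y) x 85 mm high, with a flat steel deck on top. Origin: centre of its underside, on the table; its x points from its front edge (robot side) to its back, y to its left. An aluminium sealing hood 70 mm deep and 40 mm high runs across the deck at the back (own x from 65 to 135 mm). The dial's axis stands at own (-45, 85) mm, the button at own (-45, -55) mm.
- dial (a joint): The heat dial's angle in rad: 0 at the first (bluest) of the 11 coloured dots round it, growing clockwise as seen from above up to 4.19 at the last (reddest) dot. Click stops every 24 degrees (0.419 rad), one per dot; it starts at rest in one of the first four stops. Each click needs about 0.06 N m (about 2 N at 30 mm from the axis); once past half way to the next stop the dial snaps into it by itself, ahead of the finger, in about 0.1 s, and stays there when left.
- dial_axis (a point): Point on the dial's vertical axis, at the pointer's top, 34 mm above the sealer's deck. The dial is a grey disc 96 mm across whose top lies 11 mm above the deck, with a low black boss 28 mm across (top 14 mm above the deck) in the middle and one raised pointer running from the axis outward to one side only (it ends 6 mm behind the axis).
- dial_tip (a point): Outer end of the pointer, at its top, 40 mm from the axis and 34 mm above the deck. The pointer is an upright vane 14 mm thick: a white centre rib (6 mm thick, from 6 mm behind the axis to 40 mm out, top 34 mm above the deck) between two black side plates, from 10 to 30 mm above the deck. The direction from dial_axis to dial_tip is the way it points.
- flank_push: Black side plate of the pointer on its anticlockwise side (seen from above), the one to push for clockwise turning: 44 mm long, 4 mm thick, 20 mm high. Origin at its centre, 18 mm from the axis, 5 mm to the side of the pointer's middle plane and 20 mm above the deck; x points outward along the pointer, y away from the pointer (anticlockwise), z up.
- flank_back: The same side plate on the pointer's clockwise side. Origin at its centre; axes the same way as flank_push.
- start (a joint): Travel of the green push button in m: 0 when up, 0.006 fully down. It needs about 1.5 N to start moving and 5 N at the bottom, and springs back.
- start_top (a point): Centre of the top of the round green button (32 mm across), 22 mm above the deck when up; its black ring housing is 48 mm across and 12 mm high.
- cup: Small open steel cup, 50 mm across and 45 mm high, standing loose on the sealer's deck beyond the button. Origin: centre of its underside. Leave alone.
- spray: Green disinfectant bottle with a blue cap, 56 mm across, 130 mm high, standing loose on the table beside the sealer. Origin: centre of its underside. Leave alone.
- cassette: Flat steel instrument cassette with rows of dark holes, 170 x 75 x 28 mm, lying loose on the table beside the sealer. Origin: centre of its underside. Leave alone.

How it is judged:
On the way, in this order (a step that is already met when the one before it is completed fails the run):
1. the dial has been turned clockwise and stands four clicks from its start (distance of dial_tip from where it was at the start of the episode between 0.05597 and 0.0627 m and value of joint dial above 1.5 rad), for 0.2 s.
2. the green button is pressed fully down while the dial stands four clicks from its start (all of step 1 and value of joint start above 0.0045 m), for 0.05 s.
At the end, for the whole second after the job is handed in: The dial rests four clicks (96 degrees, within 0.3 of a click) clockwise of where it started, the button is up again (within 1.5 mm), and cup, bottle and cassette are within 20 mm of where they stood (all of step 1 and velocity of joint dial between -0.05 and 0.05 rad/s and value of joint start below 0.0015 m and distance of each of cup, spray, cassette from where it was at the start of the episode below 0.02 m); the robot touches nothing.
It fails at once if the pointer is pinched: both of its sides are pressed by the fingers at once (over 1 N each) (contact force between the fingers and flank_push above 1 N and contact force between the fingers and flank_back above 1 N).
It fails at once if the cup, bottle or cassette is moved more than 20 mm, lifted or tipped over (not (distance of cup from where it was at the start of the episode below 0.02 m) or not (distance of spray from where it was at the start of the episode below 0.02 m) or not (distance of cassette from where it was at the start of the episode below 0.02 m) or angle between any of cup, spray, cassette's own z axis and vertical above 0.4 rad).
It also fails if it takes over 56 s, if anything falls off the work surface, if the arm or the gripper's body presses on something with over 40 N, if the wrist force passes 120 N, or if a joint passes its speed limit or range.

### The arm

A 7-joint arm with a two-finger parallel gripper is mounted at the origin on the work surface. World frame = base frame: x ahead of the robot, y to its left, z up, the work surface at z = 0. Lengths are in m, angles in rad, forces in N, time in s.
With the tool pointing down it reaches from about 0.35 to 0.9 m from the base axis. Payload 8.1 kg.
Tool frame: the origin (TCP) lies between the finger pads; the fingertips stand 22 mm ahead of it and the grasp point (between the pads) lies 3 mm ahead of it; z points along the fingers, y is the line along which they close (so a half turn about z gives the same grasp; the last joint's range is limited). The gripper opens to 92 mm and grips with 3 to 60 N. Pads are 19 mm wide; open, the fingers measure 130 mm over their backs; the gripper's body (75 mm by 190 mm) begins 47 mm behind the grasp point.
Start: joints at [1.058, 0.434, 0.025, 1.573, -0.012, 1.134, -0.075], TCP at [0.249, -0.573, 0.249] pointing down, gripper open.
Joint ranges: [-2.62, 2.62], [-0.44, 2.09], [-1.27, 1.32], [0.08, 2.57], [-1.32, 4.46], [0.12, 2], [-2.74, 2.74]. Speed limits (rad/s): [2.22, 2.22, 3.01, 3.01, 3.14, 3.14, 3.14].

### API

Orientations are given as a unit quaternion [w, x, y, z].
In Python, from rig import sensors, vision, ctrl, finder gives the robot as it stands.
- The arm moves only by the tool servo_tool, never from a script. Its argument "targets" is text: rows parted by semicolons, each of 7 numbers parted by spaces: the shift along the tool's x, y, z in units of 40 mm (1.0 is 40 mm), then the turn, a rotation vector about the tool's x, y, z in units of 5 degrees (1.0 is 5 degrees), then the closure, from 0 (fully open) to 1 (shut). A call has 1 to 12 rows; each row is the pose to reach, as a shift and turn from the pose commanded when the call began, along the tool's axes at that moment; what a row does not reach only later rows make up. A row lasts 1/12 s, in which the tool goes at most 41.7 mm and 7.16 degrees, less where a joint would pass 70% of its speed; a pose out of reach is approached as far as the arm can. A call with a gripper value outside its range is refused whole. The fingers move at their own pace and stop on an object; the grip force is fixed at half the most. Time passes only in rows, so rows that repeat a pose let the fingers close. It gives the time, the measured TCP pose, the force, the opening and the grip force at its end, in the units of the state.
- sensors.state(): the state, without advancing time (a new reading comes with each control period).
- vision.grab_frame(name): name is "side" or "top" or "wrist"; returns a dict with "image" (420x560x3 uint8, red, green, blue), "vertical_fov" (degrees; the focal length in pixels is half the picture's height over the tangent of half this angle, whatever the lens; pixels are square), "cx", "cy" (the principal point, pixels), "distortion" ([k1, k2, p1, p2, k3] as OpenCV has them; the pictures are not rectified), "R" (3x3) and "t" (3): a world point X has camera coordinates R X + t. Camera axes: x right, y down, z forward; pixel columns grow to the right and rows downward; lengths in m; the calibration is good to about 2 mm. A picture is of the moment at which its call begins. There is no depth.
- ctrl.finish_job(): hands the job in; it is judged then, once.
Trained networks look in the newest picture that a camera, given by its name, has taken for a name from the list of things; names that differ only in an ending like _2 or _b are one class to them, and where a whole thing is asked for, a point or a joint stands for the part that bears it (a point fixed in the world has none). Each returns a list of dicts, best first, with "conf" (0 to 1); they miss things now and then, are a little off and sometimes report something else, mostly with a low value. They report only what shows in the picture. A call takes as long as a camera call.
- finder.boxes_of(camera, target): "centre" ([column, row] in pixels, amid what is visible of it).
The state is a dict: "time": time; "joints": joint angles; "qd": joint speeds; "effort": joint torques, N m; "tcp_pos": TCP position; "ee_rot": TCP orientation; "ft_force": force on the tool from outside, world axes, zero at the start; "wrist_torque": the same for the moment, N m; "width": opening from 0.0 (shut) to 1.0 (fully open); "grip_force": force on a finger pad.
Only numpy, scipy, OpenCV 4.12 (cv2) and the standard library are available. Lean on these libraries where they do the work, as an engineer would, in place of code of your own. Each camera call takes 0.05 s, during which the arm holds its last target. There are 200 camera calls.

## Working session

There is one attempt and no reset: what is moved stays moved. The work goes in short steps, Python scripts to look and compute and a tool call to move; the robot and the scene stay as the last step left them, time stands still between calls to the robot, and variables do not carry over. Pictures are saved under pics/ and viewed, at most 10 in all, crops included, and the job is handed in when it is done.

Besides the shell and the picture viewer there is one more tool, called as a command line: name --argument value ..., lists and objects as JSON in quotes. servo_tool: Moves the arm, as the interface text tells. Its arguments: {"type":"object","properties":{"targets":{"type":"string"}},"required":["targets"]}

```bash
mkdir -p pics; cat > h.py <<'E'
import numpy as np,cv2
from rig import sensors,vision,ctrl,finder
def K(f):
    F=210/np.tan(np.radians(f["vertical_fov"])/2)
    return np.array([[F,0,f["cx"]],[0,F,f["cy"]],[0,0,1.]])
def ray(f,p):
    u=cv2.undistortPoints(np.array([[p]],float),K(f),np.array(f["distortion"]))[0,0]
    R=np.array(f["R"]);c=-R.T@np.array(f["t"]);return c,R.T@np.array([u[0],u[1],1])
def atz(f,p,z):
    c,d=ray(f,p);return c+d*(z-c[2])/d[2]
def proj(f,X):
    return cv2.projectPoints(np.array(X,float).reshape(-1,3),cv2.Rodrigues(np.array(f["R"]))[0],np.array(f["t"],float),K(f),np.array(f["distortion"]))[0][:,0]
def save(f,n): cv2.imwrite("pics/"+n,f["image"][:,:,::-1])
E
python3 - <<'E'
from h import *
print(sensors.state())
fs={}
for c in("top","side"):
    f=vision.grab_frame(c);save(f,c+"1.png");fs[c]=f
    print(c,f["vertical_fov"],-np.array(f["R"]).T@f["t"])
    for n in("dial_axis","dial_tip","start_top","cup","spray","cassette","sealer","flank_push"):
        try: r=finder.boxes_of(c,n)[:2]
        except Exception as e: r=[];print(e)
        for q in r: print(n,q, atz(f,q["centre"],.119 if 'dial' in n else .107).round(3))
E
```

```text
{'time': 0.0, 'joints': array([ 1.05838737,  0.43522571,  0.02499156,  1.57410496, -0.01162927,
        1.13397174, -0.07510211]), 'qd': array([ 4.34797236e-04,  1.19320952e-03,  5.68928460e-05,  8.00414927e-04,
        1.51114226e-03, -2.25450577e-03,  1.07421169e-03]), 'effort': array([-3.44534385e-05, -6.67844796e+01,  9.84750912e-01, -3.14457464e+01,
       -6.04730565e-02,  4.31915629e-02,  1.73208823e-04]), 'tcp_pos': array([ 0.24878182, -0.57283602,  0.2479404 ]), 'ee_rot': array([-7.50837379e-04,  9.79090426e-01,  2.03424003e-01, -2.19196908e-04]), 'ft_force': array([ 0.75940007,  0.10241995, -0.42715255]), 'wrist_torque': array([-0.01292282,  0.03114205,  0.00886156]), 'grip_force': 0.0, 'width': 1.0014763028961455}
top 54.5392074070117 [0.51048791 0.06384043 1.10965146]
dial_axis {'centre': [264.4, 228.8], 'conf': 0.64} [0.595 0.095 0.119]
dial_tip {'centre': [267.0, 227.6], 'conf': 0.74} [0.598 0.089 0.119]
cup {'centre': [356.3, 268.2], 'conf': 0.74} [ 0.503 -0.133  0.107]
spray {'centre': [411.6, 257.8], 'conf': 0.89} [ 0.531 -0.272  0.107]
spray {'centre': [262.8, 227.3
[... 173 characters left out ...]
]
side 54.20211645681612 [ 0.56018077 -0.72593163  0.54065487]
dial_axis {'centre': [264.3, 222.1], 'conf': 0.81} [0.594 0.029 0.119]
dial_tip {'centre': [264.6, 216.4], 'conf': 0.79} [0.596 0.054 0.119]
start_top {'centre': [248.1, 253.5], 'conf': 0.66} [ 0.556 -0.068  0.107]
start_top {'centre': [264.9, 221.5], 'conf': 0.29} [0.596 0.053 0.107]
cup {'centre': [222.0, 271.7], 'conf': 0.66} [ 0.507 -0.12   0.107]
spray {'centre': [239.7, 366.2], 'conf': 0.61} [ 0.534 -0.341  0.107]
cassette {'centre': [292.6, 201.6], 'conf': 0.46} [0.668 0.141 0.107]
cassette {'centre': [223.7, 272.1], 'conf': 0.37} [ 0.51  -0.122  0.107]
sealer {'centre': [279.5, 271.8], 'conf': 0.93} [ 0.609 -0.134  0.107]
```

```bash
python3 -c "
import cv2
a=cv2.imread('pics/top1.png')[120:330,160:460];cv2.imwrite('pics/t1c.png',cv2.resize(a,(795,556),interpolation=cv2.INTER_CUBIC))"
```

```text
(no output)
```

View pics/t1c.png

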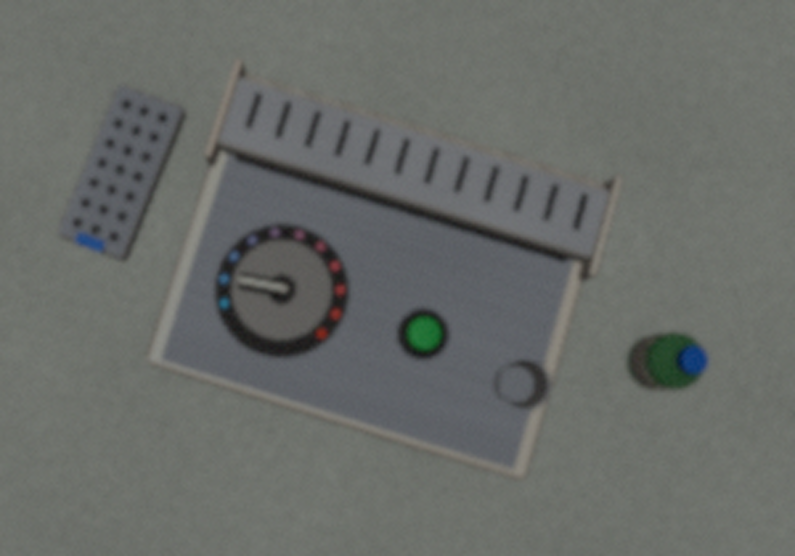

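View pics/side1.png

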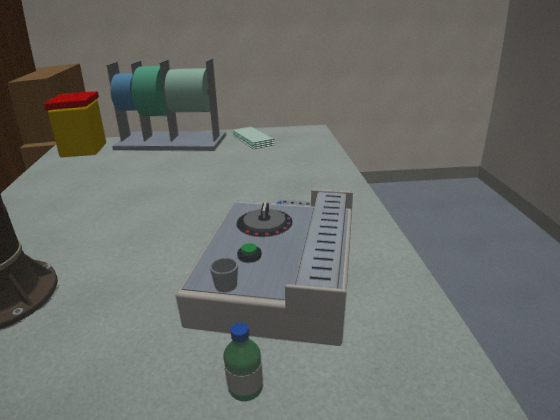

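```bash
cat >> h.py <<'E'
def crop(x,y): return [160+x*300/795-.0,120+y*210/556]
E
python3 - <<'E'
from h import *
f=vision.grab_frame("top")
C=lambda x,y,z: atz(f,crop(x,y),z)[:2]
d=[(224,304),(224,279),(234,257),(252,240),(275,232),(299,234),(320,246),(335,266),(340,290),(336,314),(321,334)]
P=np.array([C(*q,.094) for q in d])
A=np.c_[2*P,np.ones(11)];s=np.linalg.lstsq(A,(P**2).sum(1),rcond=None)[0]
c=s[:2];print("centre",c,"r",np.sqrt(s[2]+c@c))
print("dot yaws",np.degrees(np.arctan2(*(P-c).T[::-1])).round(1))
t=C(239,280,.119);print("tip",t,np.linalg.norm(t-c),np.degrees(np.arctan2(*(t-c)[::-1])))
t0=C(240,281,.119);a0=C(286,290,.119);print("rib dir",np.degrees(np.arctan2(*(t0-a0)[::-1])),a0)
b=C(424,334,.107);print("button",b,"sep",np.linalg.norm(b-c),"own y yaw",np.degrees(np.arctan2(*(c-b)[::-1])))
q=[C(*p,.085) for p in((157,358),(520,470))];print(q,np.linalg.norm(q[0]-q[1]),np.degrees(np.arctan2(*(q[0]-q[1])[::-1])))
E
```

```text
centre [0.59512377 0.09132197] r 0.05558472152402901
dot yaws [ 104.8   80.2   56.3   31.8    7.9  -15.7  -39.5  -64.2  -88.6 -112.5
 -136.8]
tip [0.60159575 0.13015108] 0.03936479392763005 80.53701228674926
rib dir 80.16088392627745 [0.59330603 0.08662379]
button [ 0.55599717 -0.04229468] sep 0.13922750462577058 own y yaw 73.67853138793053
[array([0.52871751, 0.20807938]), array([ 0.43014004, -0.13728299])] 0.35915552360417835 74.06955795602622
```

servo_tool --targets "1.2 -1.06 0 0 0 -1.3 1;2.4 -2.12 0 0 0 -2.6 1;3.6 -3.2 0 0 0 -3.9 1;4.8 -4.25 0 0 0 -5.2 1;6 -5.3 0 0 0 -6.5 1;7.2 -6.4 0 0 0 -7.8 1;8.4 -7.45 0 0 0 -9.1 1;9.6 -8.5 0 0 0 -10.4 1;10.8 -9.6 0 0 0 -11.7 1;12 -10.7 0 0 0 -13 1;13.1 -11.7 0 0 0 -14.3 1;14.3 -12.78 0 0 0 -15.6 1"

```text
time: 1.95
tcp_pos: [0.4596, -0.1177, 0.2491]
ee_rot: [0.001, 0.631, 0.776, 0.0]
ft_force: [1.2, -0.1, 0.3]
width: 0.178
grip_force: 0.0
```

```bash
cat >> h.py <<'E'
def plan(pos,xyaw):
    """shift/turn from the present pose, tool units, tool pointing down at xyaw deg"""
    from scipy.spatial.transform import Rotation as Ro
    s=sensors.state();w,x,y,z=s["ee_rot"];R=Ro.from_quat([x,y,z,w])
    G=Ro.from_euler('z',xyaw,degrees=True)*Ro.from_euler('x',180,degrees=True)
    return (R.inv().apply(np.array(pos)-s["tcp_pos"])/.04).round(3),((R.inv()*G).as_rotvec(degrees=True)/5).round(2)
E
python3 - <<'E'
from h import *
s=sensors.state();print(s["time"],s["tcp_pos"],s["joints"].round(2),s["width"],plan([.5702,.124,.2],170.3))
E
```

```text
1.95 [ 0.45960963 -0.11773429  0.24913852] [ 0.54  0.23 -0.48  1.9   0.12  1.04  0.22] 0.17814572364976858 (array([5.353, 3.939, 1.228]), array([ 0.00e+00,  1.00e-02, -1.37e+01]))
```

servo_tool --targets "0.6 0.5 0.1 0 0 -1.3 1;1.2 1.0 0.2 0 0 -2.6 1;1.8 1.5 0.3 0 0 -3.9 1;2.4 2.0 0.45 0 0 -5.2 1;3.0 2.4 0.6 0 0 -6.5 1;3.6 2.8 0.75 0 0 -7.8 1;4.2 3.2 0.9 0 0 -9.1 1;4.8 3.6 1.05 0 0 -10.4 1;5.35 3.94 1.23 0 0 -11.7 1;5.35 3.94 1.23 0 0 -13 1;5.35 3.94 1.23 0 0 -13.7 1;5.35 3.94 1.23 0 0 -13.7 1"

```text
time: 2.95
tcp_pos: [0.571, 0.1219, 0.1991]
ee_rot: [-0.0, 0.086, 0.996, 0.0]
ft_force: [-0.0, -0.9, -1.0]
width: 0.002
grip_force: 0.0
```

```bash
python3 - <<'E'
from h import *
s=sensors.state();print(s["time"],s["tcp_pos"],s["joints"].round(2),s["width"],plan([.5702,.124,.127],170.3))
f=vision.grab_frame("top");a=f["image"][120:330,160:460,::-1];cv2.imwrite('pics/t2.png',cv2.resize(a,(795,556),interpolation=cv2.INTER_CUBIC))
f=vision.grab_frame("wrist");save(f,"w2.png")
print(proj(f,[[.5951,.0913,.119],[.6018,.1307,.119],s["tcp_pos"]-[0,0,.022]]))
E
```

```text
2.95 [0.57099894 0.12189887 0.19908178] [ 0.21  0.53 -0.75  1.69  0.4   1.08  0.74] 0.002445307129368426 (array([0.027, 0.048, 1.802]), array([ 0.  , -0.01, -0.02]))
[[233.0353302  270.36653014]
 [296.24672205 269.90685415]
 [274.01054935 268.92121572]]
```

View pics/w2.png

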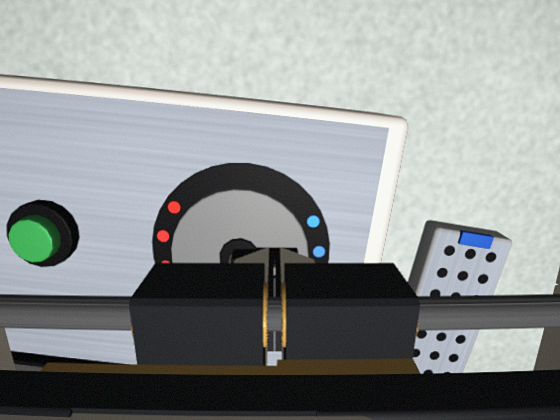

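servo_tool --targets "0.03 0.05 0.6 0 0 0 1;0.03 0.05 1.2 0 0 0 1;0.03 0.05 1.6 0 0 0 1;0.03 0.05 1.8 0 0 0 1;0.03 0.05 1.8 0 0 0 1;0.03 0.05 1.8 0 0 0 1"

```text
time: 3.55
tcp_pos: [0.5704, 0.1236, 0.128]
ee_rot: [0.0, 0.088, 0.996, -0.0]
ft_force: [0.7, 0.0, 1.1]
width: 0.001
grip_force: 0.0
```

```bash
python3 - <<'E'
from h import *
from scipy.spatial.transform import Rotation as Ro
s=sensors.state();print(s["tcp_pos"],s["ft_force"],s["joints"].round(2))
c=np.array([.5951,.0913])
f=vision.grab_frame("top");a=f["image"][150:290,180:380,::-1];cv2.imwrite('pics/t3.png',cv2.resize(a,(800,560),interpolation=cv2.INTER_CUBIC))
# arc: contact angle phi (clockwise turned), offset 16.5mm behind mid plane
rows=[(-13.5/1,0)]+[(0,p) for p in range(0,92,7)]+[(0,91)]
for o,p in rows:
    th=np.radians(80.3-p);r=np.array([np.cos(th),np.sin(th)]);q=np.array([r[1],-r[0]])
    pos=c+.028*r-q*(.0165-o/1000*0 + (.0135 if o else 0))
    sh,ro=plan([*pos,.127],80.3-p+90);print(p,pos.round(4),sh,ro)
E
```

```text
[0.57039867 0.12356882 0.12801284] [0.70434552 0.031999   1.13292547] [ 0.18  0.6  -0.71  1.77  0.47  0.95  0.67]
0 [0.5702 0.124 ] [ 0.013 -0.     0.04 ] [ 0.01  0.01 -0.08]
0 [0.5836 0.1217] [-0.324  0.002  0.04 ] [ 0.01  0.01 -0.08]
7 [0.5873 0.1229] [-0.412  0.048  0.04 ] [0.01 0.01 1.32]
14 [0.5912 0.1236] [-0.505  0.082  0.04 ] [0.01 0.01 2.72]
21 [0.5952 0.1238] [-0.602  0.105  0.04 ] [0.01 0.01 4.12]
28 [0.5992 0.1235] [-0.7    0.116  0.041] [0.01 0.01 5.52]
35 [0.6031 0.1228] [-0.8    0.115  0.041] [0.01 0.01 6.92]
42 [0.6068 0.1216] [-0.898  0.102  0.041] [0.01 0.01 8.32]
49 [0.6105 0.1199] [-0.994  0.077  0.041] [0.01 0.01 9.72]
56 [0.6138 0.1179] [-1.086  0.04   0.041] [1.000e-02 1.000e-02 1.112e+01]
63 [0.6169 0.1154] [-1.173 -0.007  0.041] [1.000e-02 1.000e-02 1.252e+01]
70 [0.6197 0.1125] [-1.254 -0.065  0.041] [1.000e-02 1.000e-02 1.392e+01]
77 [0.6221 0.1094] [-1.327 -0.132  0.041] [2.000e-02 1.000e-02 1.532e+01]
84 [0.6241 0.106 ] [-1.391 -0.208  0.041] [2.000e-02 1.000e-02 1.672e+01]
91 [0.6257 0.1023] [-1.446 -0.29   0.041] [2.000e-02 1.000e-02 1.812e+01]
91 [0.6257 0.1023] [-1.446 -0.29   0.041] [2.000e-02 1.000e-02 1.812e+01]
```

View pics/t3.png

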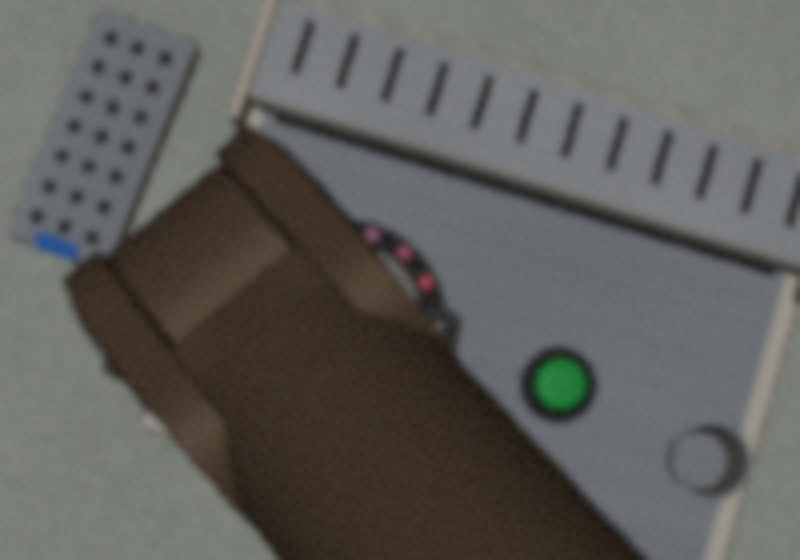

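servo_tool --targets "-0.15 0 0.03 0 0 0 1;-0.324 0 0.03 0 0 -0.08 1;-0.37 0.025 0.03 0 0 0.6 1;-0.412 0.048 0.03 0 0 1.3 1;-0.46 0.066 0.03 0 0 2 1;-0.505 0.082 0.03 0 0 2.7 1;-0.555 0.095 0.03 0 0 3.4 1;-0.602 0.105 0.03 0 0 4.1 1;-0.65 0.112 0.03 0 0 4.8 1;-0.7 0.116 0.03 0 0 5.5 1;-0.75 0.117 0.03 0 0 6.2 1;-0.8 0.115 0.03 0 0 6.9 1"

```text
time: 4.6
tcp_pos: [0.6029, 0.1229, 0.1268]
ee_rot: [-0.0, 0.38, 0.925, 0.0]
ft_force: [-0.9, 0.5, 0.4]
width: 0.005
grip_force: 0.2
```

```bash
python3 - <<'E'
from h import *
s=sensors.state();print(s["tcp_pos"],s["ft_force"],s["joints"].round(2))
c=np.array([.5951,.0913])
w,x,y,z=s["ee_rot"];xy=np.degrees(np.arctan2(2*(x*y+w*z),1-2*(y*y+z*z)));print("xyaw",xy,"phi",170.3-xy)
for p in range(35,95,7):
    th=np.radians(80.3-p);r=np.array([np.cos(th),np.sin(th)]);q=np.array([r[1],-r[0]])
    print(p,*plan([*(c+.028*r-q*.0165),.127],170.3-p))
f=vision.grab_frame("wrist");save(f,"w3.png")
f=vision.grab_frame("side");a=f["image"][170:310,180:380,::-1];cv2.imwrite('pics/s3.png',cv2.resize(a,(800,560),interpolation=cv2.INTER_CUBIC))
E
```

```text
[0.60287775 0.12292857 0.12684802] [-0.89263234  0.48601348  0.448561  ] [ 0.08  0.6  -0.54  1.7   0.37  0.94  0.18]
xyaw 135.32505087109223 phi 34.97494912890778
35 [-0.005  0.001 -0.004] [ 0.   -0.    0.01]
42 [-0.094  0.046 -0.004] [ 0.   -0.    1.41]
49 [-0.187  0.08  -0.004] [ 0.   -0.    2.81]
56 [-0.284  0.102 -0.004] [ 0.   -0.    4.21]
63 [-0.382  0.113 -0.004] [ 0.   -0.    5.61]
70 [-0.482  0.111 -0.004] [ 0.   -0.    7.01]
77 [-0.58   0.097 -0.004] [ 0.   -0.    8.41]
84 [-0.676  0.071 -0.004] [ 0.   -0.    9.81]
91 [-0.768  0.034 -0.004] [ 0.   -0.   11.21]
```

View pics/w3.png

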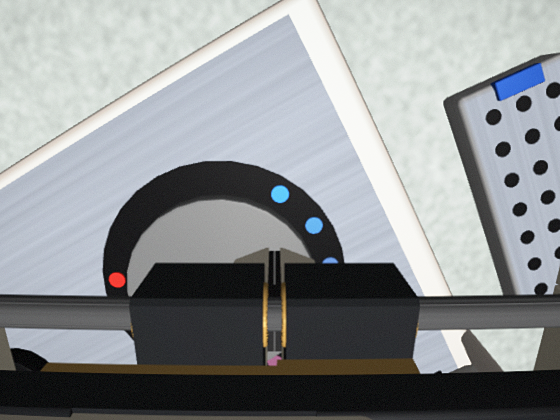

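View pics/s3.png

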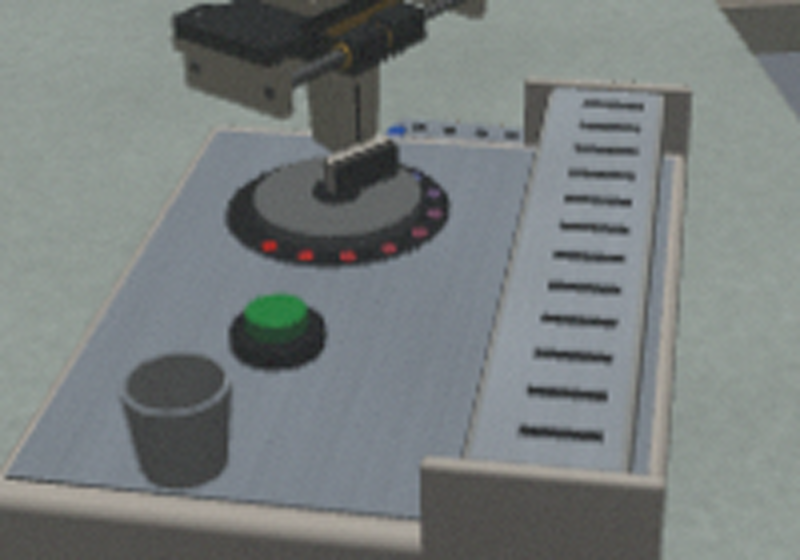

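servo_tool --targets "-0.06 0.03 0 0 0 0.9 1;-0.125 0.058 0 0 0 1.9 1;-0.187 0.08 0 0 0 2.8 1;-0.25 0.095 0 0 0 3.75 1;-0.317 0.107 0 0 0 4.7 1;-0.382 0.113 0 0 0 5.6 1;-0.45 0.112 0 0 0 6.55 1;-0.515 0.107 0 0 0 7.5 1;-0.58 0.097 0 0 0 8.4 1;-0.628 0.085 0 0 0 9.1 1;-0.676 0.071 0 0 0 9.8 1;-0.676 0.071 0 0 0 9.8 1"

```text
time: 5.7
tcp_pos: [0.6245, 0.1054, 0.1267]
ee_rot: [0.0, 0.729, 0.685, 0.0]
ft_force: [-0.6, 0.7, 0.3]
width: 0.005
grip_force: 0.2
```

```bash
python3 - <<'E'
from h import *
s=sensors.state();print(s["tcp_pos"],s["ft_force"],s["joints"].round(2))
c=np.array([.5951,.0913])
for p,o in((84,.0165),(87,.0165),(90,.0165),(88,.035)):
    th=np.radians(80.3-p);r=np.array([np.cos(th),np.sin(th)]);q=np.array([r[1],-r[0]])
    print(p,*plan([*(c+.028*r-q*o),.127],170.3-p))
f=vision.grab_frame("side");a=f["image"][170:310,180:380,::-1];cv2.imwrite('pics/s4.png',cv2.resize(a,(800,560),interpolation=cv2.INTER_CUBIC))
E
```

```text
[0.62451031 0.10538368 0.12667226] [-0.58660107  0.73116548  0.28995374] [-0.04  0.59 -0.32  1.67  0.22  0.92 -0.51]
84 [ 0.014 -0.011 -0.008] [0.01 0.   0.02]
87 [-0.024  0.01  -0.008] [0.01 0.   0.62]
90 [-0.062  0.028 -0.008] [0.01 0.   1.22]
88 [ 0.425  0.049 -0.008] [0.01 0.   0.82]
```

View pics/s4.png

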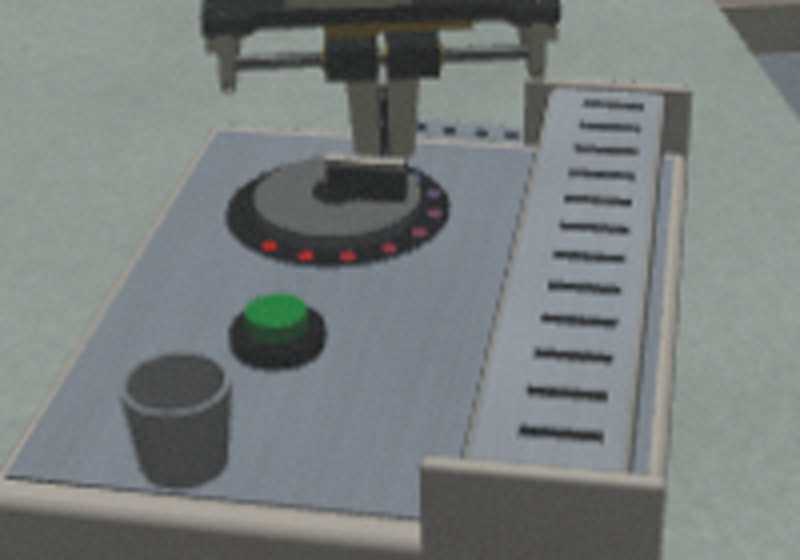

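```bash
python3 - <<'E'
from h import *
f=vision.grab_frame("side")
for y in(32.3,8.3,-3.7,-15.7,-39.7):
    t=np.radians(y);u=np.array([np.cos(t),np.sin(t),0])
    p=proj(f,[np.array([.5951,.0913,.119])+.04*u,np.array([.5951,.0913,.119])-.006*u]);print(y,((p-[180,170])*4).round())
E
```

```text
32.3 [[388. 134.]
 [323. 158.]]
8.3 [[401. 145.]
 [321. 156.]]
-3.7 [[403. 152.]
 [321. 155.]]
-15.7 [[402. 159.]
 [321. 154.]]
-39.7 [[391. 172.]
 [323. 152.]]
```

servo_tool --targets "0.25 0 0 0 0 0 1;0.5 0 0 0 0 0 1;0.5 0 -0.6 0 0 0 1;0.5 0 -1.2 0 0 0 1;0.5 0 -1.8 0 0 0 1;0.5 0 -1.8 0 0 0 1"

```text
time: 6.3
tcp_pos: [0.6272, 0.1284, 0.2035]
ee_rot: [0.001, 0.728, 0.686, 0.004]
ft_force: [0.8, 1.0, 0.2]
width: 0.004
grip_force: 0.0
```

```bash
python3 - <<'E'
from h import *
s=sensors.state();print(s["tcp_pos"],s["ft_force"],plan([.556,-.0425,.16],86))
E
```

```text
[0.62719924 0.1283808  0.20347904] [0.84296085 0.96729224 0.19791856] (array([-4.373, -1.533,  1.063]), array([ 0.08, -0.04,  0.13]))
```

servo_tool --targets "-0.7 -0.25 0 0 0 0 1;-1.4 -0.5 0 0 0 0 1;-2.1 -0.75 0 0 0 0 1;-2.8 -1.0 0 0 0 0 1;-3.5 -1.25 0 0 0 0 1;-4.1 -1.45 0 0 0 0 1;-4.37 -1.53 0.4 0 0 0 1;-4.37 -1.53 0.8 0 0 0 1;-4.37 -1.53 1.06 0.08 -0.04 0.1 1;-4.37 -1.53 1.06 0.08 -0.04 0.1 1"

```text
time: 7.13
tcp_pos: [0.5522, -0.0439, 0.1539]
ee_rot: [-0.003, 0.731, 0.682, -0.005]
ft_force: [0.1, 0.2, 0.8]
width: 0.005
grip_force: 0.0
```

```bash
python3 - <<'E'
from h import *
s=sensors.state();print(s["tcp_pos"],s["ft_force"],plan([.556,-.0425,.129],86))
f=vision.grab_frame("top");a=f["image"][150:290,180:380,::-1];cv2.imwrite('pics/t5.png',cv2.resize(a,(800,560),interpolation=cv2.INTER_CUBIC))
f=vision.grab_frame("side");a=f["image"][170:310,180:380,::-1];cv2.imwrite('pics/s5.png',cv2.resize(a,(800,560),interpolation=cv2.INTER_CUBIC))
E
```

```text
[ 0.55220337 -0.04388333  0.15385113] [0.06630673 0.17996919 0.83971946] (array([0.043, 0.099, 0.62 ]), array([-0.12,  0.04,  0.01]))
```

View pics/t5.png

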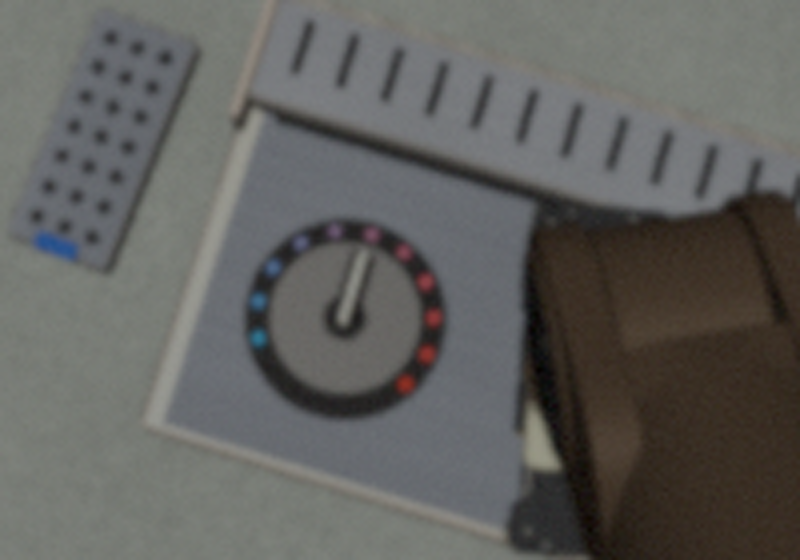

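View pics/s5.png

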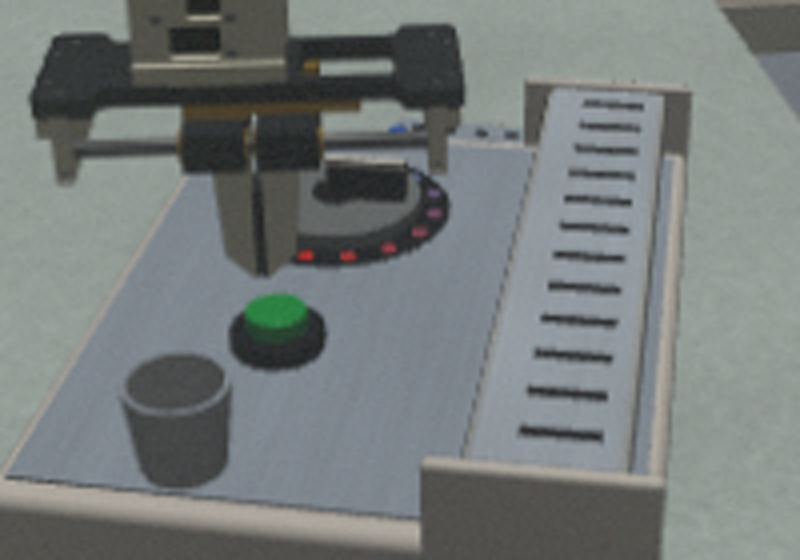

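servo_tool --targets "0.04 0.1 0.3 -0.12 0.04 0 1;0.04 0.1 0.55 -0.12 0.04 0 1;0.04 0.1 0.65 -0.12 0.04 0 1;0.04 0.1 0.7 -0.12 0.04 0 1;0.04 0.1 0.75 -0.12 0.04 0 1;0.04 0.1 0.75 -0.12 0.04 0 1;0.04 0.1 0.75 -0.12 0.04 0 1"

```text
time: 7.82
tcp_pos: [0.5571, -0.0435, 0.1263]
ee_rot: [0.001, 0.731, 0.682, 0.001]
ft_force: [-1.3, 1.5, 3.0]
width: 0.003
grip_force: 1.5
```

servo_tool --targets "0 0 0.05 0 0 0 1;0 0 0.09 0 0 0 1;0 0 0.11 0 0 0 1;0 0 0.11 0 0 0 1;0 0 0.11 0 0 0 1"

```text
time: 8.23
tcp_pos: [0.5574, -0.0436, 0.1231]
ee_rot: [0.002, 0.731, 0.682, 0.002]
ft_force: [-6.3, 2.0, 18.6]
width: 0.004
grip_force: 9.6
```

servo_tool --targets "0 0 -0.1 0 0 0 1;0 0 -0.5 0 0 0 1;0 0 -1.2 0 0 0 1;0 0 -2 0 0 0 1;0 0 -3 0 0 0 1;0 0 -3 0 0 0 1;0 0 -3 0 0 0 1"

```text
time: 8.82
tcp_pos: [0.5582, -0.0442, 0.2438]
ee_rot: [0.003, 0.732, 0.682, 0.003]
ft_force: [0.0, -0.1, -1.3]
width: 0.004
grip_force: 0.0
```

```bash
python3 - <<'E'
from h import *
s=sensors.state();print(s["tcp_pos"],s["ft_force"])
a=[]
for n,y,x in(("top",150,180),("side",170,180)):
    f=vision.grab_frame(n);a.append(cv2.resize(f["image"][y:y+140,x:x+200,::-1],(400,280)))
cv2.imwrite('pics/e.png',np.hstack(a))
E
```

```text
[ 0.5581704  -0.04419804  0.24378739] [ 0.00981575 -0.12321592 -1.27693861]
```

View pics/e.png

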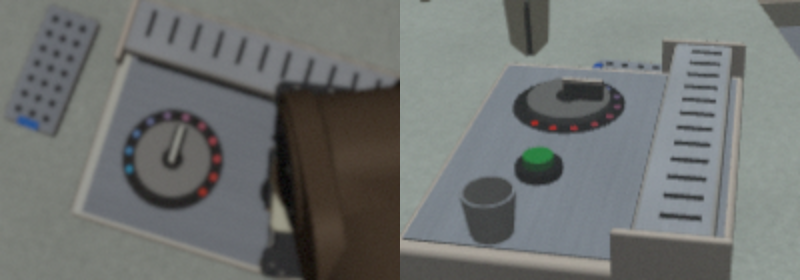

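The dial still points at the sixth dot, the button is up, the cup and cassette are where they stood, and the arm is clear.

```bash
python3 -c "
from rig import ctrl;print(ctrl.finish_job())"
```

```text
the job is handed in; nothing more can be done
None
```

I pushed the dial four clicks clockwise, from the second dot to the sixth, pressed the green button to its stop and let it come back up, and handed the job in; the hand-in gave no verdict.

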